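Fetch the long objective from the parts carousel

ROBOT

A 6-joint arm with a two-finger parallel gripper is mounted at the origin on the work surface. World frame = base frame: x ahead of the robot, y to its left, z up, the work surface at z = 0. Lengths are in m, angles in degrees, forces in N, time in s.
With the tool pointing down it reaches from about 0.35 to 0.975 m from the base axis. Payload 17.4 kg.
Tool frame: the origin (TCP) lies at the very end of the fingers, on their centre line; the grasp point (between the pads) lies 19 mm behind it; z points along the fingers, y is the direction in which the jaws open and shut (so a half turn about z gives the same grasp; the last joint's range is limited). The gripper opens to 85 mm and grips with 20 to 120 N. Pads are 22 mm wide; open, the fingers measure 114 mm over their backs; the gripper's body (76 mm by 85 mm) begins 54 mm behind the grasp point. The pads swing forward as they close: fully open they stand 13 mm farther back than shut.
Start: joints at [74.038, 6.646, 82.598, -0, 90.757, -2.166], TCP at [0.161, 0.656, 0.231] pointing down, gripper open.
Joint ranges: [-162.19, 162.19], [-47.58, 125.68], [4.15, 143.07], [-65.23, 245.23], [0.69, 171.88], [-170.13, 170.13]. Speed limits (degrees/s): [108.29, 108.29, 127.2, 180, 180, 180].

INTERFACE

Orientations are given as a 3x3 rotation matrix whose columns are the frame's x, y, z axes.
In Python, from rig import sense, imaging, manip, spotter gives the robot as it stands.
- The arm moves only by the shell command python3 -m inch 'ROWS' [FORCE]. ROWS is JSON, a list that holds one entry, the list of rows, each a list of 7 numbers: the turn, a rotation vector about the tool's x, y, z in rad, then the shift along the tool's x, y, z in m, then the opening in per cent of the stroke, from 0 (shut) to 100 (fully open). A call has 1 to 10 rows; each row is the pose to reach, as a shift and turn from the pose commanded when the call began, along the tool's axes at that moment; what a row does not reach only later rows make up. A row lasts 1/10 s, in which the tool goes at most 50 mm and 8.59 degrees, less where a joint would pass 70% of its speed; a pose out of reach is approached as far as the arm can. A call with a gripper value outside its range is refused whole. The fingers move at their own pace and stop on an object; FORCE is the grip in N (left out, the last holds). Time passes only in rows, so rows that repeat a pose let the fingers close. It gives the time, the measured TCP pose, the force and the opening at its end, in the units of the state.
- sense(): the state, without advancing time (a new reading comes with each control period).
- imaging.capture(name): name is "scene" or "side" or "wrist"; returns a dict with "img" (384x512x3 uint8, red, green, blue), "range_z" (384x512 float32, m along the optical axis (not along the pixel's ray), 0 where there is no reading), "fov_y" (degrees; the focal length in pixels is half the picture's height over the tangent of half this angle, whatever the lens; pixels are square), "cx", "cy" (the principal point, pixels), "rvec" (rotation vector, rad) and "tvec" (3), from world to camera coordinates, as OpenCV has them. Camera axes: x right, y down, z forward; pixel columns grow to the right and rows downward; lengths in m; the calibration is good to about 2 mm. A picture is of the moment at which its call begins.
- manip.sign_off(): hands the job in, once; it reports no verdict.
Trained networks look in a picture, given as the dict that the camera call returned (one of the last four; its "shot" number tells which), for a name from the list of things; names that differ only in an ending like _2 or _b are one class to them, and where a whole thing is asked for, a point or a joint stands for the part that bears it (a point fixed in the world has none). Each returns a list of dicts, best first, with "conf" (0 to 1); they miss things now and then, are a little off and sometimes report something else, mostly with a low value. They report only what shows in the picture. A call takes as long as a camera call. They do not tell look-alikes from the thing itself.
- spotter.search_frame(picture, name): "pixel" ([column, row] in pixels, amid what is visible of it).
- spotter.spot_point(picture, name): "pixel" ([column, row] in pixels: a listed point, or the origin of a listed thing).
The state is a dict: "t": time; "joint_positions": joint angles; "joint_velocities": joint speeds; "joint_efforts": joint torques, N m; "ee_pos": TCP position; "eef_rot": TCP orientation; "contact_force": force on the tool from outside, world axes, zero at the start; "torque": the same for the moment, N m; "opening": finger opening in m.
Only numpy, scipy, OpenCV 4.12 (cv2) and the standard library are available. Lean on these libraries where they do the work, as an engineer would, in place of code of your own. Each camera call takes 0.05 s, during which the arm holds its last target.

TASK

In this microscopy lab, turn the parts carousel until the tall, long-barrelled microscope objective stands at the front opening, in line with the pointer on the base. Then lift it out there and stand it upright in the free well of the two-well metal rack. Set it down gently: do not drop it.

Things in the scene. Friction and masses are not known exactly. Their poses are not given: they have to be found in the camera images.
- long_objective: Long objective: bright steel, standing nose up, loose in a carousel compartment, at first under the clear cover left or right of the front. 60 mm tall; flange 36 mm wide for the lowest 8 mm; straight barrel 30 mm wide from 8 to 46 mm up, then a taper to a 14 mm nose; 0.15 kg. Origin: centre of underside, z up. Tallest part there; a like one 34 mm tall, an eyepiece, a ring and a stub are not wanted.
- knob (a point): Grip point of the carousel's black bar knob, on the rotor's vertical axis, 122 mm up. Bar 60 mm long (this x axis), 14 mm wide (y), from 100 to 138 mm up; nothing beside it is above 92 mm. It turns the rotor either way without stops nearby (0.06 N m friction) and stays put. Rotor: 276 mm wide, five compartments, floors 20 mm, dividers 33 mm up. A turn of 55 to 90 degrees is needed.
- front (a point): Front place on the carousel's fixed 300 mm base: 20 mm up (compartment floor), 105 mm from the rotor's axis, on the line from the dark pointer on the front edge to the axis (this x axis; y sideways). In front means within 22 mm of that line. A clear cover, 86 to 92 mm up, roofs the rear and both sides; its opening reaches 75 mm to either side of the line, from the front edge past the knob.
- free_well (a point): Centre of the floor of the free well in the fixed aluminium rack (180 x 70 x 30 mm): a round pocket 50 mm in diameter, floor 16 mm and mouth 30 mm above the bench. The rack's length runs along this x axis; the other well, 90 mm towards +x, holds a 44 mm tall objective.
There are look-alikes about, which are no part of the job. Of the things that look like the part that bears free_well, the smaller one is meant.

How it is judged:
By the outcome, as a careful person would: the job done as asked, in the order asked, and still so for the second after the job is handed in, with the robot touching nothing.
It also fails if it takes over 50 s, if anything falls off the work surface, if the arm or the gripper's body presses on something with over 40 N, if the wrist force passes 120 N, or if a joint passes its speed limit or range.

## Working session

There is one attempt and no reset: what is moved stays moved. The work goes in short steps, Python scripts to look and compute and a shell command to move; the robot and the scene stay as the last step left them, time stands still between calls to the robot, and variables do not carry over. Pictures are saved under pics/ and viewed, and the job is handed in when it is done.

```bash
ls; mkdir -p pics; cat > h.py <<'E'
import numpy as np, cv2, json
from rig import sense, imaging, manip, spotter
def K(p):
    h=p["img"].shape[0]; f=h/2/np.tan(np.radians(p["fov_y"])/2); return f
def R(p): return cv2.Rodrigues(np.array(p["rvec"],float))[0]
def world(p,u,v,z=None,d=None):
    f=K(p); r=R(p); t=np.array(p["tvec"],float).ravel()
    ray=np.array([(u-p["cx"])/f,(v-p["cy"])/f,1.0]); c=-r.T@t; w=r.T@ray
    if z is not None: return c+w*(z-c[2])/w[2]
    if d is None: d=p["range_z"][int(round(v)),int(round(u))]
    return c+w*d
def cloud(p):
    f=K(p); r=R(p); t=np.array(p["tvec"],float).ravel()
    h,w=p["range_z"].shape; v,u=np.mgrid[:h,:w]; d=p["range_z"]
    P=np.stack([(u-p["cx"])/f*d,(v-p["cy"])/f*d,d],-1)
    W=(P-t)@r; W[d==0]=np.nan; return W
def proj(p,X):
    c=R(p)@np.array(X,float)+np.array(p["tvec"],float).ravel(); return K(p)*c[:2]/c[2]+[p["cx"],p["cy"]]
def save(p,n,s=1.5):
    im=cv2.cvtColor(p["img"],cv2.COLOR_RGB2BGR); cv2.imwrite("pics/"+n,cv2.resize(im,None,fx=s,fy=s,interpolation=cv2.INTER_CUBIC))
E
python3 - <<'E'
from h import *
import pickle
for c in ["scene","side","wrist"]:
    p=imaging.capture(c); save(p,c+"0.png"); pickle.dump(p,open(c+"0.pkl","wb"))
    print(c,K(p),-R(p).T@np.array(p["tvec"]).ravel())
    for n in ["long_objective","knob","front","free_well"]:
        for q in spotter.spot_point(p,n)[:4]:
            u,v=q["pixel"]; print(n,np.round(q["pixel"],1),round(q["conf"],2),np.round(world(p,u,v,z={"long_objective":.02,"knob":.122,"front":.02,"free_well":.016}[n]),3))
print(sense())
E
```

```text
pics
scene 359.53941579493807 [0.89685932 0.34905097 0.78426126]
long_objective [235.2 253.2] 0.62 [0.558 0.028 0.02 ]
knob [252.2 273. ] 0.96 [0.618 0.128 0.122]
front [168.4 167.5] 0.42 [ 0.453 -0.319  0.02 ]
free_well [169.  168.1] 0.8 [ 0.451 -0.32   0.016]
free_well [234.  123.1] 0.62 [ 0.167 -0.304  0.016]
side 346.99966781846115 [ 0.36497741 -0.66908294  0.7947027 ]
long_objective [291.7 206.9] 0.63 [0.556 0.036 0.02 ]
knob [302.2 161.3] 0.82 [0.592 0.128 0.122]
front [271.  185.1] 0.89 [0.504 0.135 0.02 ]
free_well [148.4 316.1] 0.87 [ 0.169 -0.286  0.016]
free_well [266.9 321.4] 0.61 [ 0.443 -0.316  0.016]
wrist 272.4976437027859 [0.08769678 0.67392988 0.37314467]
{'t': 0.75, 'joint_positions': array([ 7.40391743e+01,  6.64407967e+00,  8.25967991e+01, -1.07225997e-03,
        9.07556707e+01, -2.16443188e+00]), 'joint_velocities': array([ 0.07375914,  0.0336003 ,  0.07057365, -0.05280778, -0.10822169,
        0.0332657 ]), 'joint_efforts': array([-1.93381180e-03, -7.31633520e+01, -6.32594633e+01, -2.15602890e-04,
        4.72800948e-04, -1.91910129e-05]), 'ee_pos': array([0.16097036, 0.65553671, 0.23133804]), 'eef_rot': array([[-9.71149232e-01,  2.38472573e-01,  3.45516126e-05],
       [ 2.38472575e-01,  9.71149231e-01,  5.27558486e-05],
       [-2.09739491e-05,  5.94734138e-05, -9.99999998e-01]]), 'contact_force': array([ 0.44151941, -0.4077798 ,  0.23607328]), 'torque': array([ 0.01573794, -0.00015877, -0.0226358 ]), 'opening': 0.08518441807461347}
```

View pics/scene0.png

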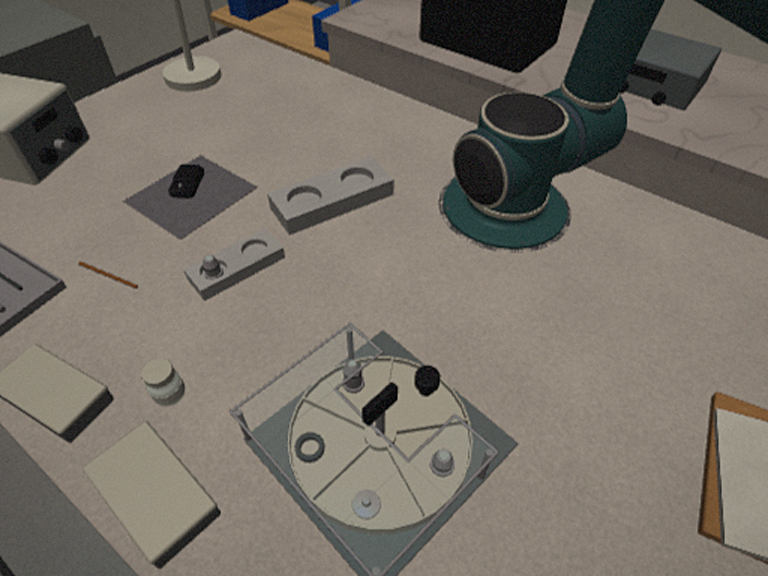

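View pics/side0.png

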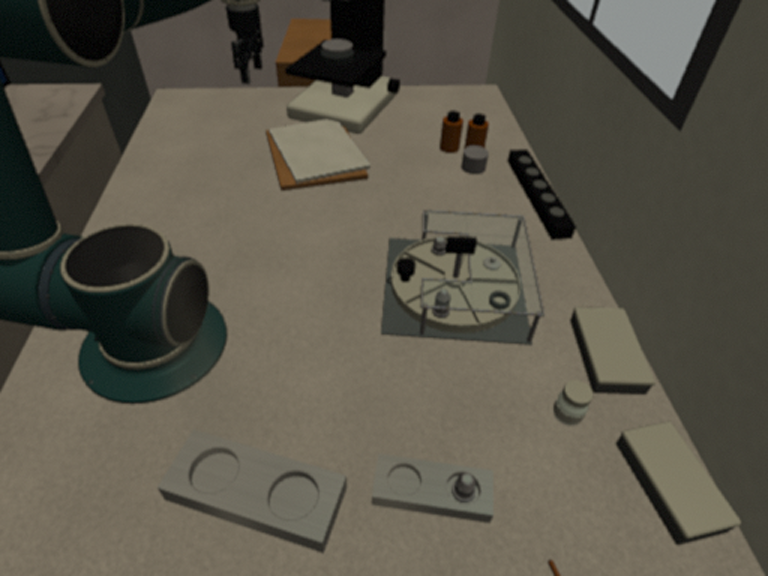

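```bash
python3 - <<'E'
from h import *
import pickle
p=pickle.load(open("scene0.pkl","rb")); q=pickle.load(open("side0.pkl","rb"))
def crop(p,n,x0,y0,x1,y1,s):
    im=cv2.cvtColor(p["img"][y0:y1,x0:x1],cv2.COLOR_RGB2BGR); cv2.imwrite("pics/"+n,cv2.resize(im,None,fx=s,fy=s,interpolation=cv2.INTER_CUBIC))
crop(p,"c1.png",150,205,350,384,4); crop(q,"c2.png",245,130,370,235,6)
for nm,pp in (("scene",p),("side",q)):
    W=cloud(pp); m=(W[...,0]>.4)&(W[...,0]<.85)&(W[...,1]>-.1)&(W[...,1]<.35)
    H=np.zeros((450,450),np.float32)
    X=W[m]; 
    i=((X[:,0]-.4)*1000).astype(int); j=((X[:,1]+.1)*1000).astype(int)
    np.maximum.at(H,(i,j),X[:,2]); H=cv2.dilate(H,np.ones((3,3)))
    cv2.imwrite("pics/h_%s.png"%nm,cv2.applyColorMap((np.clip(H/.15,0,1)*255).astype(np.uint8),cv2.COLORMAP_JET))
    # knob pts
    k=X[(X[:,2]>.11)&(X[:,2]<.15)]; print(nm,"knob",k.mean(0),len(k))
    k=k[k[:,2]>.133]; 
    if len(k)>5: print(cv2.minAreaRect((k[:,:2]*1000).astype(np.float32)))
E
```

```text
scene knob [0.61261804 0.12479161 0.13052873] 316
((609.46923828125, 122.82005310058594), (14.407923698425293, 58.990238189697266), 82.6812973022461)
side knob [0.60521824 0.11954902 0.12690931] 193
((605.892578125, 123.179443359375), (16.618432998657227, 57.05397415161133), 85.51557159423828)
```

View pics/c1.png

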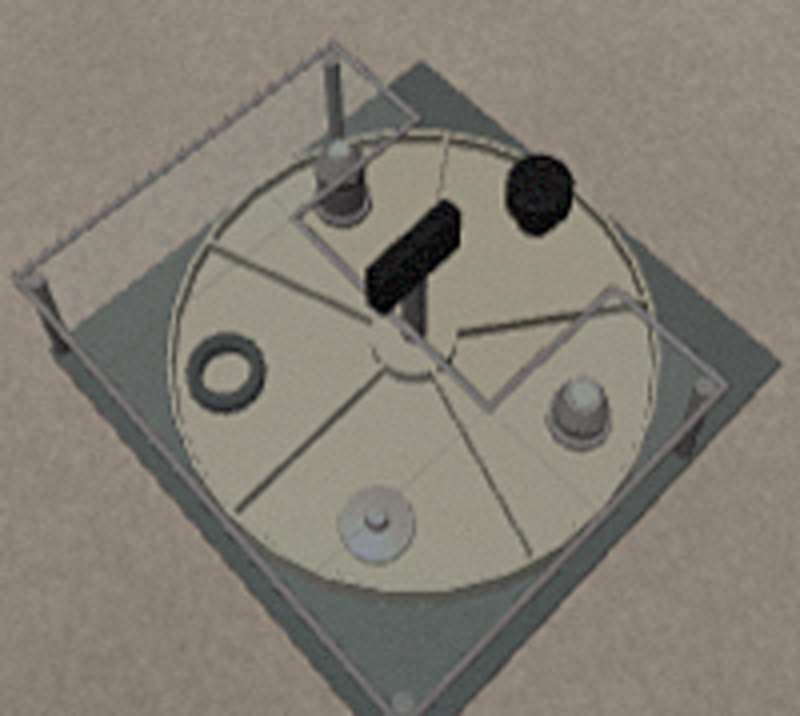

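View pics/c2.png

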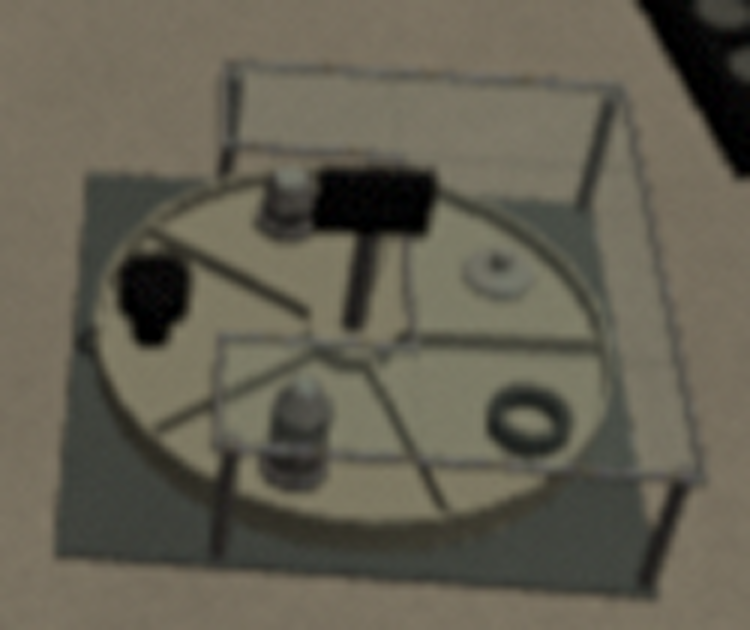

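View pics/h_scene.png

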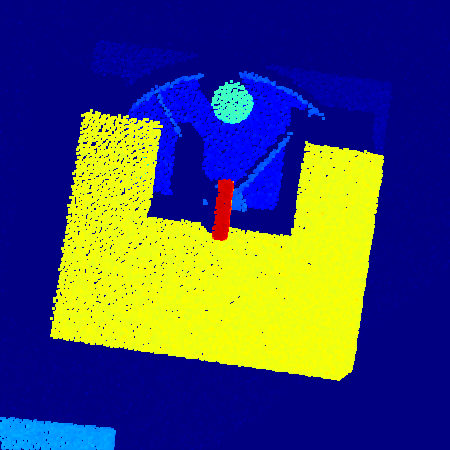

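View pics/h_side.png

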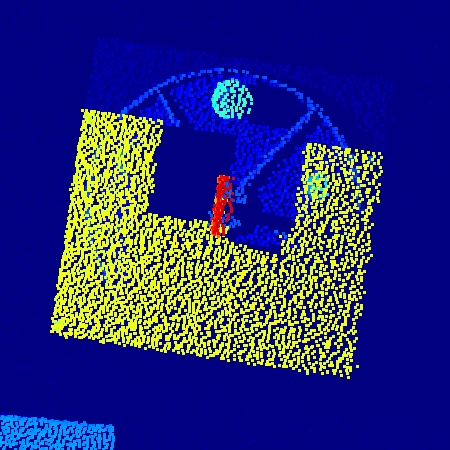

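```bash
python3 - <<'E'
from h import *
import pickle
p=pickle.load(open("scene0.pkl","rb")); q=pickle.load(open("side0.pkl","rb"))
print("nose scene",world(p,234.5,242.5,z=.08),"side",world(q,295.3,194.2,z=.08))
for nm,pp in (("scene",p),("side",q)):
    W=cloud(pp); m=(W[...,0]>.35)&(W[...,0]<.65)&(W[...,1]>-.45)&(W[...,1]<-.2)
    X=W[m]; k=X[(X[:,2]>.026)&(X[:,2]<.034)]
    print(nm,len(k),k[:,2].mean(),cv2.minAreaRect((k[:,:2]*1000).astype(np.float32)))
    H=np.zeros((300,250),np.float32)
    i=((X[:,0]-.35)*1000).astype(int); j=((X[:,1]+.45)*1000).astype(int)
    np.maximum.at(H,(i,j),X[:,2]); H=cv2.dilate(H,np.ones((3,3)))
    cv2.imwrite("pics/r_%s.png"%nm,cv2.resize(cv2.applyColorMap((np.clip(H/.06,0,1)*255).astype(np.uint8),cv2.COLORMAP_JET),None,fx=2,fy=2))
    # cover outline
    X=W[(W[...,2]>.085)&(W[...,2]<.096)&(W[...,0]>.4)&(W[...,1]>-.1)&(W[...,1]<.35)&(W[...,0]<.85)]
    print("cover",cv2.minAreaRect((X[:,:2]*1000).astype(np.float32)))
    # pocket floor
    X=W[m]; k=X[(X[:,2]>.012)&(X[:,2]<.02)&(abs(X[:,0]-.448)<.03)&(abs(X[:,1]+.318)<.03)]; print("pocket",k.mean(0),len(k), k.min(0),k.max(0))
E
```

```text
nose scene [0.56347223 0.0332543  0.08      ] side [0.55971215 0.03048595 0.08      ]
scene 811 0.02923167666320193 ((469.2174377441406, -321.9190979003906), (76.92925262451172, 233.29832458496094), 79.35130310058594)
cover ((645.5125122070312, 116.54391479492188), (305.16259765625, 230.02565002441406), 81.615966796875)
pocket [ 0.44599835 -0.32388382  0.01572027] 127 [ 0.42411561 -0.34426475  0.0123714 ] [ 0.4761265  -0.28838577  0.01991367]
side 1688 0.029526974913539606 ((468.8920593261719, -320.50262451171875), (73.7187271118164, 225.8976287841797), 77.98631286621094)
cover ((644.9139404296875, 118.71749877929688), (310.3289489746094, 227.95973205566406), 81.4693832397461)
pocket [ 0.44797089 -0.31279056  0.01568675] 333 [ 0.41999875 -0.34798372  0.01243058] [ 0.47265505 -0.28913586  0.01998448]
```

View pics/r_side.png

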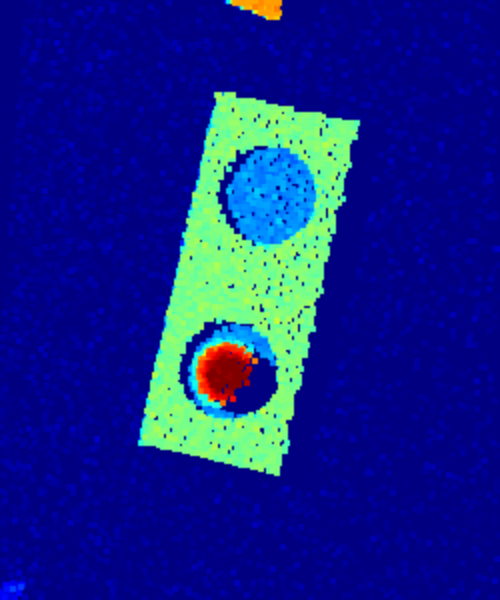

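View pics/r_scene.png

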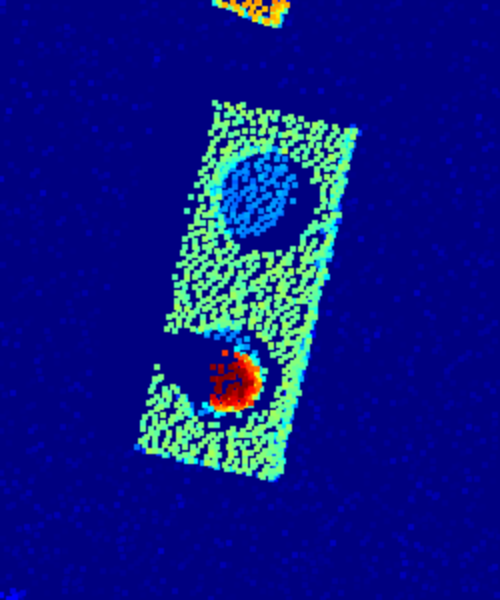

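```bash
python3 -m inch '[[[0,0,-0.112,-0.561,-0.411,0.02,100],[0,0,-0.112,-0.561,-0.411,0.02,100],[0,0,-0.112,-0.561,-0.411,0.02,100],[0,0,-0.112,-0.561,-0.411,0.02,100],[0,0,-0.112,-0.561,-0.411,0.02,100],[0,0,-0.112,-0.561,-0.411,0.02,100],[0,0,-0.112,-0.561,-0.411,0.02,100],[0,0,-0.112,-0.561,-0.411,0.02,100],[0,0,-0.112,-0.561,-0.411,0.02,100],[0,0,-0.112,-0.561,-0.411,0.02,100]]]'
```

```text
t: 1.75
ee_pos: [0.483, 0.2707, 0.2172]
eef_rot: [[-0.992, 0.128, 0.001], [0.128, 0.992, 0.0], [-0.001, 0.0, -1.0]]
contact_force: [1.3, 1.7, -0.3]
opening: 0.0858
```

```bash
python3 -m inch '[[[0,0,0,-0.14,-0.128,0.01,100],[0,0,0,-0.14,-0.128,0.01,100],[0,0,0,-0.14,-0.128,0.01,100],[0,0,0,-0.14,-0.128,0.01,100],[0,0,0,-0.14,-0.128,0.01,100],[0,0,0,-0.14,-0.128,0.01,100]]]'
python3 - <<'E'
from h import *
import pickle
p=imaging.capture("wrist"); save(p,"w1.png"); pickle.dump(p,open("w1.pkl","wb"))
s=sense(); print(s["t"],s["ee_pos"],s["eef_rot"].round(4),s["joint_positions"].round(1))
W=cloud(p); X=W[(W[...,2]>.131)&(W[...,2]<.145)&(abs(W[...,0]-.6)<.08)&(abs(W[...,1]-.123)<.08)]
print(len(X))
if len(X)>5: print(X.mean(0),cv2.minAreaRect((X[:,:2]*1000).astype(np.float32)))
E
```

```text
t: 2.35
ee_pos: [0.6047, 0.127, 0.2066]
eef_rot: [[-0.992, 0.13, -0.001], [0.13, 0.992, 0.0], [0.001, -0.0, -1.0]]
contact_force: [-2.0, 0.3, 0.5]
opening: 0.0851
2.4 [0.60430092 0.12776407 0.20686625] [[-9.917e-01  1.288e-01 -3.000e-04]
 [ 1.288e-01  9.917e-01  1.000e-04]
 [ 3.000e-04  1.000e-04 -1.000e+00]] [  9.6  -0.   91.8   0.   88.2 -73. ]
1119
[0.60725675 0.1245394  0.13698832] ((609.1995239257812, 123.92780303955078), (13.805440902709961, 59.44792175292969), 82.76648712158203)
```

View pics/w1.png

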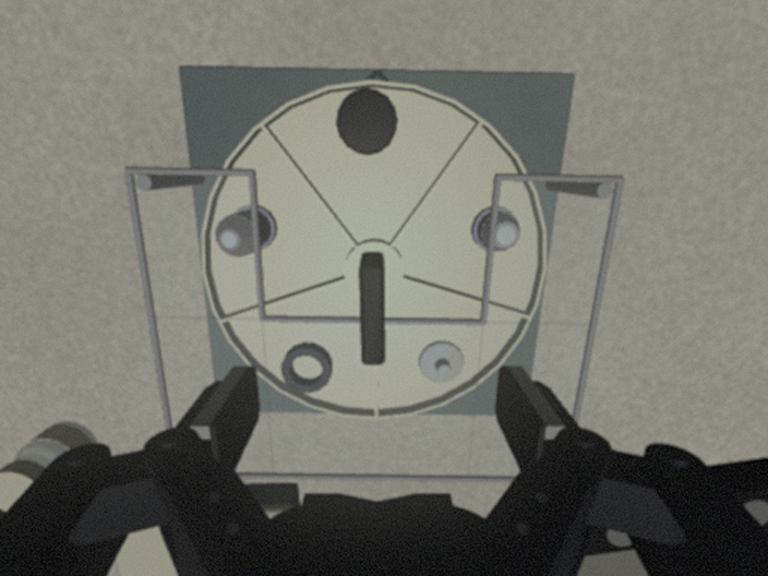

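```bash
python3 - <<'E'
from h import *
import pickle
p=pickle.load(open("w1.pkl","rb"))
for n,u,v,z in (("nose",233,238,.08),("pointer",377,73,.015),("flange",257,229,.024),("disc",375,248,.033)):
    print(n,world(p,u/1.5,v/1.5,z=z).round(4))
for n in ("long_objective","front","knob"): print(n,[(np.round(q["pixel"],1),round(q["conf"],2)) for q in spotter.spot_point(imaging.capture("wrist"),n)])
E
python3 -m inch '[[[0,0,0,-0.0042,-0.0038,0.05,100],[0,0,0,-0.0042,-0.0038,0.09,100],[0,0,0,-0.0042,-0.0038,0.104,100],[0,0,0,-0.0042,-0.0038,0.104,100],[0,0,0,-0.0042,-0.0038,0.104,100]]]'
```

```text
nose [0.5635 0.0371 0.08  ]
pointer [0.4666 0.1458 0.015 ]
flange [0.5659 0.0368 0.024 ]
disc [0.5915 0.1278 0.033 ]
long_objective [(array([170.8, 150. ]), 0.54)]
front []
knob [(array([246.4, 206.9]), 0.56)]
t: 3.2
ee_pos: [0.6089, 0.1237, 0.105]
eef_rot: [[-0.992, 0.128, 0.002], [0.128, 0.992, 0.0], [-0.002, 0.001, -1.0]]
contact_force: [-0.3, -0.4, 0.6]
opening: 0.0856
```

```bash
python3 -m inch '[[[0,0,0,0,0,0.001,10],[0,0,0,0,0,0.001,10],[0,0,0,0,0,0.001,10],[0,0,0,0,0,0.001,10],[0,0,0,0,0,0.001,10],[0,0,0,0,0,0.001,10],[0,0,0,0,0,0.001,10],[0,0,0,0,0,0.001,10]]]' 40
```

```text
t: 4.0
ee_pos: [0.6083, 0.1237, 0.1023]
eef_rot: [[-0.992, 0.128, 0.0], [0.128, 0.992, 0.001], [-0.0, 0.001, -1.0]]
contact_force: [-0.2, 5.6, 3.4]
opening: 0.0136
```

```bash
python3 -m inch '[[[0,0,0.03,0,0,0,10],[0,0,0.09,0,0,0,10],[0,0,0.16,0,0,0,10],[0,0,0.24,0,0,0,10],[0,0,0.32,0,0,0,10],[0,0,0.40,0,0,0,10],[0,0,0.48,0,0,0,10],[0,0,0.56,0,0,0,10],[0,0,0.61,0,0,0,10],[0,0,0.63,0,0,0,10]]]'; python3 -m inch '[[[0,0,0.03,0,0,0,10],[0,0,0.09,0,0,0,10],[0,0,0.16,0,0,0,10],[0,0,0.24,0,0,0,10],[0,0,0.32,0,0,0,10],[0,0,0.40,0,0,0,10],[0,0,0.48,0,0,0,10],[0,0,0.55,0,0,0,10],[0,0,0.59,0,0,0,10],[0,0,0.604,0,0,0,10]]]'
python3 - <<'E'
from h import *
for c in ("scene","side"):
    p=imaging.capture(c); save(p,c+"2.png",1.5)
    print([(np.round(q["pixel"],1),round(q["conf"],2),world(p,*q["pixel"],z=.02).round(3)) for q in spotter.spot_point(p,"long_objective")])
E
```

```text
t: 5.0
ee_pos: [0.6083, 0.1237, 0.1023]
eef_rot: [[-0.724, 0.689, 0.0], [0.689, 0.724, 0.001], [0.0, 0.001, -1.0]]
contact_force: [-0.4, 5.0, 3.8]
opening: 0.0134
t: 6.0
ee_pos: [0.6083, 0.1238, 0.1023]
eef_rot: [[-0.205, 0.979, 0.001], [0.979, 0.205, 0.001], [0.001, 0.001, -1.0]]
contact_force: [0.0, 5.6, 2.9]
opening: 0.0136
[(array([287.7, 260.6]), 0.51, array([0.496, 0.141, 0.02 ]))]
[(array([272.7, 185.2]), 0.55, array([0.509, 0.134, 0.02 ]))]
```

View pics/side2.png

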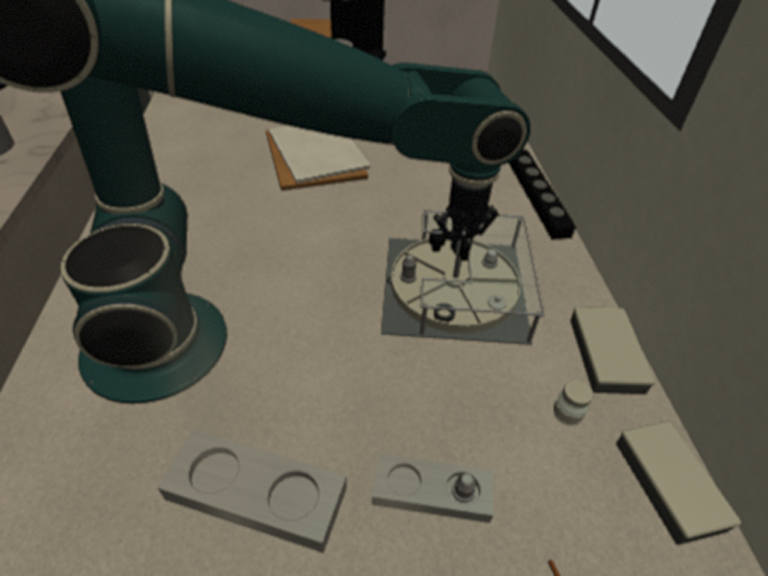

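View pics/scene2.png

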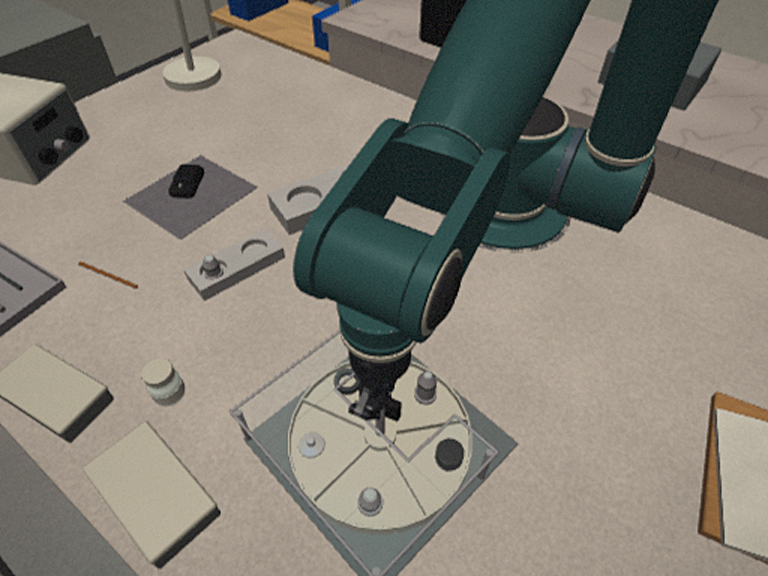

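```bash
python3 -m inch '[[[0,0,0,0,0,0,60],[0,0,0,0,0,0,60],[0,0,0,0,0,0,60],[0,0,0,0,0,0,60],[0,0,0,0,0,-0.03,60],[0,0,0,0,0,-0.07,60],[0,0,0,0,0,-0.10,65],[0,0,0,0,0,-0.10,65],[0,0,0,0,0,-0.10,65]]]'; python3 -m inch '[[[0,0,-0.14,0,-0.02,0,65],[0,0,-0.28,0,-0.04,0,65],[0,0,-0.42,0,-0.06,0,65],[0,0,-0.57,0,-0.08,0,65],[0,0,-0.72,0,-0.09,0,65],[0,0,-0.87,0,-0.09,0,65],[0,0,-1.02,0,-0.09,0,65],[0,0,-1.16,0,-0.09,0,65],[0,0,-1.234,0,-0.09,0,65],[0,0,-1.234,0,-0.09,0,65]]]'
python3 - <<'E'
from h import *
import pickle
s=sense(); print(s["t"],s["ee_pos"],s["eef_rot"].round(4),s["joint_positions"].round(1))
p=imaging.capture("wrist"); save(p,"w3.png"); pickle.dump(p,open("w3.pkl","wb"))
print([(np.round(q["pixel"],1),round(q["conf"],2),world(p,*q["pixel"],z=.02).round(3)) for q in spotter.spot_point(p,"long_objective")])
for c in ("wrist","side","scene"):
    W=cloud(imaging.capture(c)); X=W[(W[...,2]>.05)&(W[...,2]<.084)&(np.hypot(W[...,0]-.505,W[...,1]-.135)<.03)]
    print(c,len(X)); 
    if len(X)>5: print(X.mean(0),cv2.minEnclosingCircle((X[:,:2]*1000).astype(np.float32)),X[:,2].max(), X[X[:,2]>.077].mean(0))
E
```

```text
t: 7.1
ee_pos: [0.6083, 0.1232, 0.2022]
eef_rot: [[-0.206, 0.978, 0.001], [0.978, 0.206, 0.0], [-0.0, 0.001, -1.0]]
contact_force: [0.3, -0.2, -0.9]
opening: 0.0556
t: 8.1
ee_pos: [0.5197, 0.1046, 0.2004]
eef_rot: [[-0.992, 0.127, -0.002], [0.127, 0.992, -0.0], [0.002, -0.001, -1.0]]
contact_force: [0.2, -0.3, -0.1]
opening: 0.0553
8.1 [0.51965046 0.10461016 0.20037614] [[-9.919e-01  1.274e-01 -2.100e-03]
 [ 1.274e-01  9.919e-01 -3.000e-04]
 [ 2.000e-03 -6.000e-04 -1.000e+00]] [  8.6 -11.  102.6  -0.   88.5 -74.1]
[(array([279.8, 165. ]), 0.6, array([0.512, 0.141, 0.02 ]))]
wrist 691
[0.50686301 0.13726864 0.07212829] ((509.5884094238281, 138.23904418945312), 15.043278694152832) 0.08147736262695363 [0.50922854 0.13825235 0.07925609]
side 88
[0.50546618 0.13032582 0.06692465] ((506.1098327636719, 134.64193725585938), 14.650951385498047) 0.08187035361741817 [0.50676939 0.13582925 0.07947953]
scene 161
[0.51434618 0.13910311 0.0685627 ] ((510.2488098144531, 136.21923828125), 15.465317726135254) 0.08147932392698091 [0.51059319 0.13668004 0.07899945]
```

View pics/w3.png

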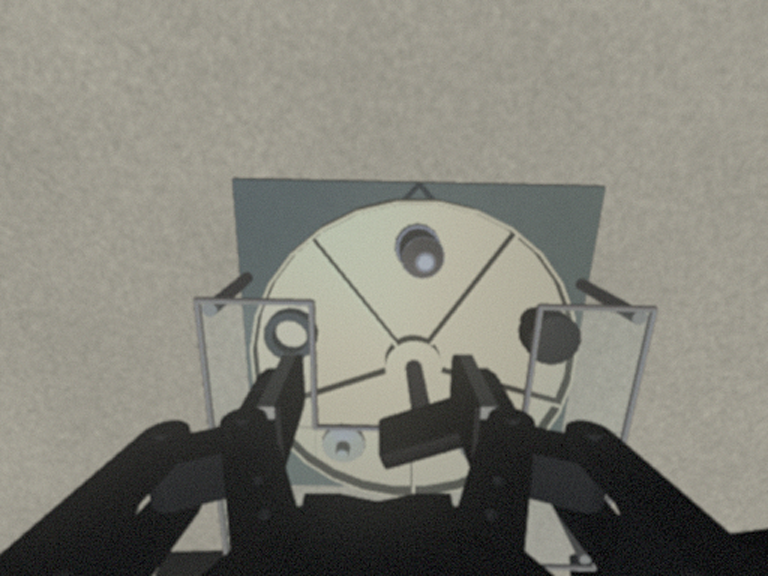

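```bash
python3 -m inch '[[[0,0,0,0.0147,0.0308,0.04,65],[0,0,0,0.0147,0.0308,0.08,65],[0,0,0,0.0147,0.0308,0.095,65],[0,0,0,0.0147,0.0308,0.10,65],[0,0,0,0.0147,0.0308,0.10,65]]]'
python3 - <<'E'
from h import *
s=sense(); print(s["ee_pos"],s["eef_rot"].round(4))
p=imaging.capture("wrist"); save(p,"w4.png")
p=imaging.capture("side"); save(p,"s4.png")
E
```

```text
t: 8.85
ee_pos: [0.5099, 0.1369, 0.1027]
eef_rot: [[-0.992, 0.129, 0.0], [0.129, 0.992, -0.0], [-0.0, 0.0, -1.0]]
contact_force: [0.5, 0.3, 0.1]
opening: 0.0553
[0.50993705 0.13686592 0.10273017] [[-9.916e-01  1.292e-01  3.000e-04]
 [ 1.292e-01  9.916e-01 -0.000e+00]
 [-3.000e-04  0.000e+00 -1.000e+00]]
```

View pics/w4.png

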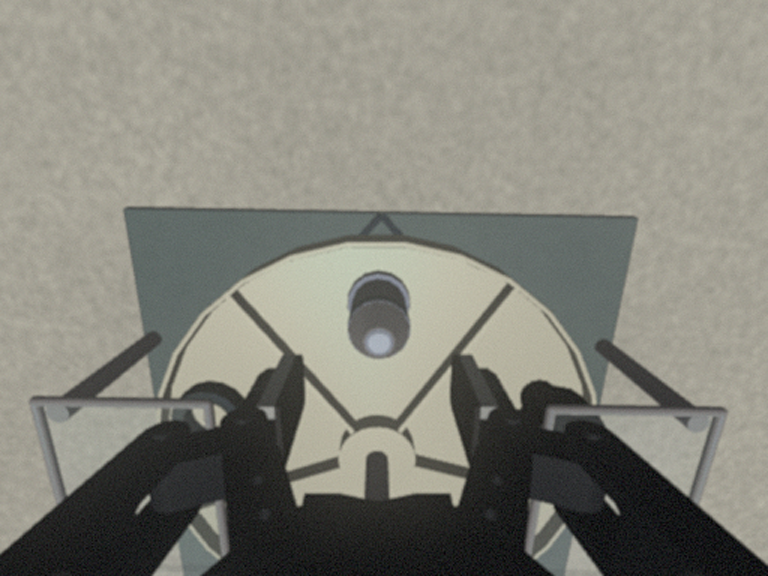

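```bash
python3 -m inch '[[[0,0,0,0,0,0.025,65],[0,0,0,0,0,0.048,65],[0,0,0,0,0,0.06,65],[0,0,0,0,0,0.064,65],[0,0,0,0,0,0.064,65]]]'; python3 -m inch '[[[0,0,0,0,0,0,20],[0,0,0,0,0,0,20],[0,0,0,0,0,0,20],[0,0,0,0,0,0,20],[0,0,0,0,0,0,20],[0,0,0,0,0,0,20],[0,0,0,0,0,0,20]]]' 40
```

```text
t: 9.45
ee_pos: [0.5099, 0.1371, 0.0386]
eef_rot: [[-0.992, 0.129, 0.001], [0.129, 0.992, 0.0], [-0.001, 0.0, -1.0]]
contact_force: [-0.0, -0.2, -0.7]
opening: 0.0551
t: 10.15
ee_pos: [0.5101, 0.1373, 0.0393]
eef_rot: [[-0.992, 0.128, 0.002], [0.128, 0.992, 0.0], [-0.002, 0.001, -1.0]]
contact_force: [-1.1, 0.4, 5.7]
opening: 0.0284
```

```bash
python3 -m inch '[[[0,0,0,0,0,-0.01,20],[0,0,0,0,0,-0.03,20],[0,0,0,0,0,-0.06,20],[0,0,0,0,0,-0.095,20],[0,0,0,0,0,-0.12,20],[0,0,0,0,0,-0.13,20],[0,0,0,0,0,-0.13,20]]]' 40
python3 - <<'E'
from h import *
s=sense(); print(s["ee_pos"],s["contact_force"],s["opening"])
p=imaging.capture("wrist"); save(p,"w5.png")
p=imaging.capture("side"); save(p,"s5.png")
im=cv2.cvtColor(p["img"][100:220,230:370],cv2.COLOR_RGB2BGR); cv2.imwrite("pics/s5c.png",cv2.resize(im,None,fx=5,fy=5,interpolation=cv2.INTER_CUBIC))
E
```

```text
t: 10.85
ee_pos: [0.5099, 0.1373, 0.1694]
eef_rot: [[-0.992, 0.128, 0.002], [0.128, 0.992, 0.0], [-0.002, 0.001, -1.0]]
contact_force: [0.2, -0.7, -2.4]
opening: 0.0288
[0.50989061 0.1372654  0.16941767] [ 0.19663635 -0.69968545 -2.41009533] 0.02882671065929065
```

View pics/s5c.png

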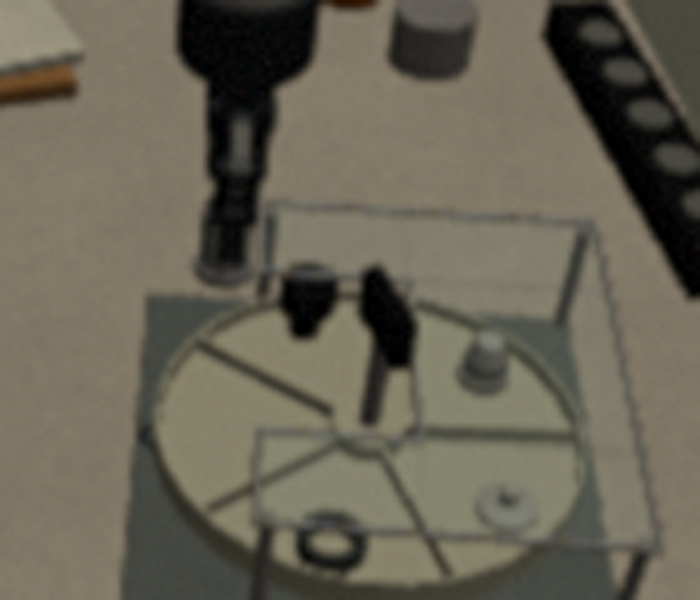

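View pics/w5.png

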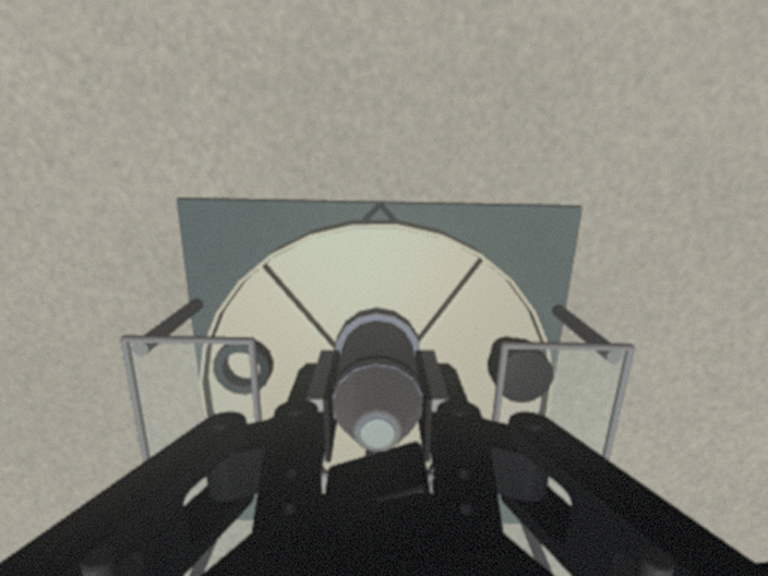

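```bash
python3 -m inch '[[[0,0,0,0,-0.01,0,20],[0,0,0.01,0,-0.035,0,20],[0,0,0.02,0,-0.07,0,20],[0,0,0.03,0,-0.11,0,20],[0,0,0.04,0,-0.15,0,20],[0,0,0.05,0,-0.19,0,20],[0,0,0.06,0,-0.23,0,20],[0,0,0.07,0,-0.27,0,20],[0,0,0.08,0,-0.30,0,20],[0,0,0.087,0,-0.32,0,20]]]'; python3 - <<'E'
from h import *
s=sense(); R0=s["eef_rot"]; print(s["ee_pos"],(R0.T@(np.array([.449,-.317,.169])-s["ee_pos"])).round(4))
E
```

```text
t: 11.95
ee_pos: [0.4671, -0.1825, 0.1666]
eef_rot: [[-0.976, 0.216, -0.002], [0.216, 0.976, 0.0], [0.002, 0.0, -1.0]]
contact_force: [0.8, -0.0, -1.6]
opening: 0.0289
[ 0.46705792 -0.1824799   0.16661657] [-0.0114 -0.1352 -0.0024]
```

```bash
python3 -m inch '[[[0,0,0,-0.002,-0.03,0,20],[0,0,0,-0.005,-0.065,0,20],[0,0,0,-0.008,-0.1,0,20],[0,0,0,-0.01,-0.125,0,20],[0,0,0,-0.0114,-0.134,0,20],[0,0,0,-0.0114,-0.134,0,20],[0,0,0,-0.0114,-0.134,0,20]]]'; python3 - <<'E'
from h import *
s=sense(); R0=s["eef_rot"]; print(s["ee_pos"],R0.round(3),(R0.T@(np.array([.449,-.317,.169])-s["ee_pos"])).round(4))
p=imaging.capture("wrist"); save(p,"w6.png")
W=cloud(p); 
X=W[(W[...,2]>.012)&(W[...,2]<.02)&(np.hypot(W[...,0]-.449,W[...,1]+.317)<.035)]
print("pocket",len(X)); 
if len(X)>5: print(cv2.minEnclosingCircle((X[:,:2]*1000).astype(np.float32)))
X=W[(W[...,2]>.026)&(W[...,2]<.034)&(np.hypot(W[...,0]-.493,W[...,1]+.325)<.12)]
H=np.zeros((300,250),np.uint8); X2=X; i=((X2[:,0]-.35)*1000).astype(int).clip(0,299); j=((X2[:,1]+.45)*1000).astype(int).clip(0,249); H[i,j]=255
cv2.imwrite("pics/r6.png",cv2.resize(H,None,fx=2,fy=2))
p=imaging.capture("side"); save(p,"s6.png")
E
```

```text
t: 12.65
ee_pos: [0.4506, -0.3129, 0.1674]
eef_rot: [[-0.977, 0.214, -0.001], [0.214, 0.977, 0.001], [0.001, 0.001, -1.0]]
contact_force: [0.4, 0.9, -1.3]
opening: 0.0289
[ 0.45064058 -0.31286628  0.16735972] [[-0.977  0.214 -0.001]
 [ 0.214  0.977  0.001]
 [ 0.001  0.001 -1.   ]] [ 0.0007 -0.0044 -0.0016]
pocket 1574
((451.3518981933594, -315.2409973144531), 25.392635345458984)
```

View pics/w6.png

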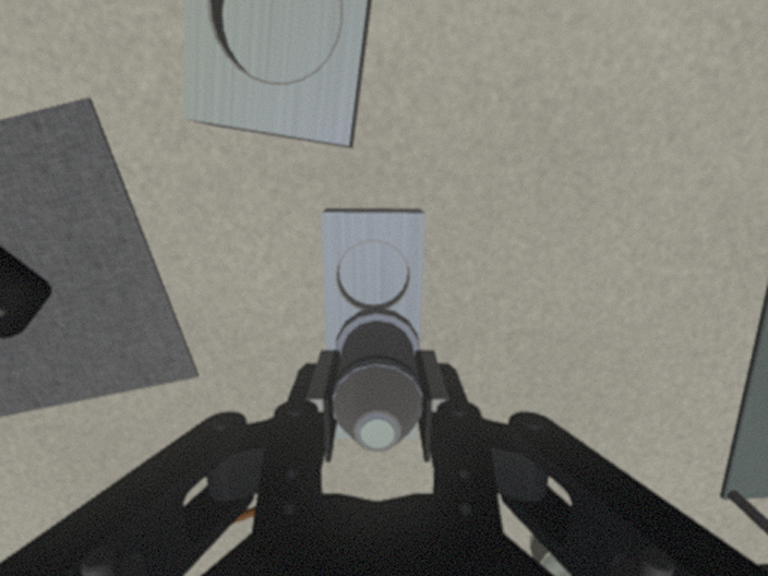

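View pics/r6.png

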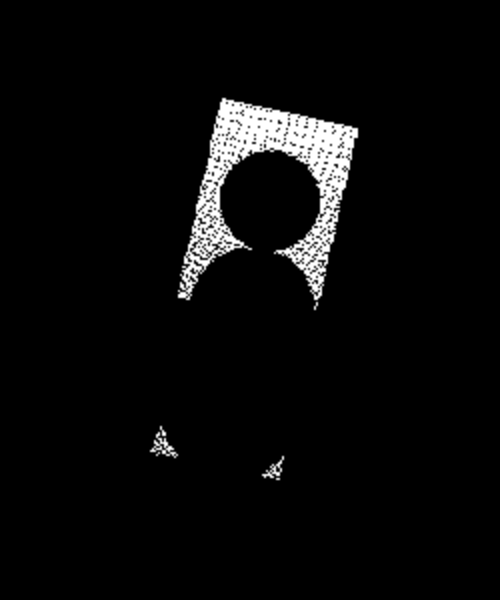

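View pics/s6.png

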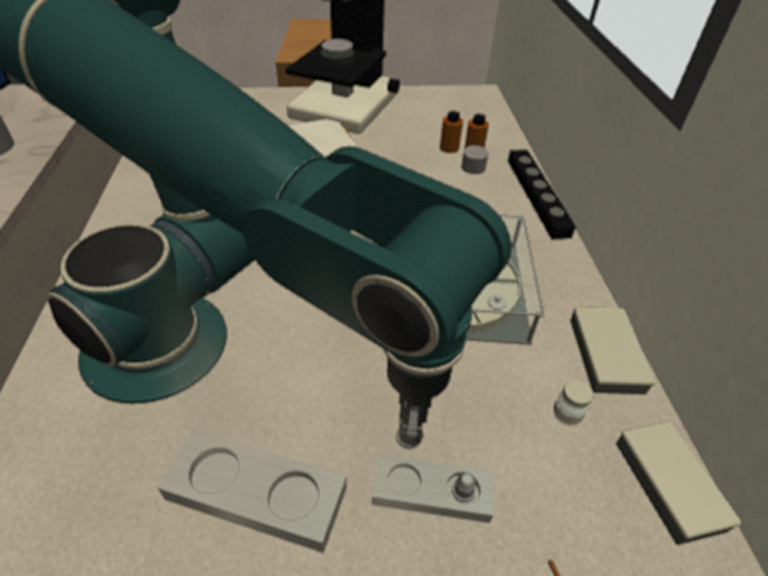

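```bash
python3 -m inch '[[[0,0,0,0,-0.0026,0.02,20],[0,0,0,0,-0.0026,0.05,20],[0,0,0,0,-0.0026,0.08,20],[0,0,0,0,-0.0026,0.10,20],[0,0,0,0,-0.0026,0.11,20],[0,0,0,0,-0.0026,0.113,20],[0,0,0,0,-0.0026,0.113,20]]]'; python3 - <<'E'
from h import *
s=sense(); print(s["ee_pos"],s["contact_force"])
for c in ("side","scene"):
    p=imaging.capture(c); im=cv2.cvtColor(p["img"],cv2.COLOR_RGB2BGR)
    u,v=proj(p,[.45,-.3155,.03]).astype(int); im=im[max(0,v-60):v+50,max(0,u-70):u+70]
    cv2.imwrite("pics/z7%s.png"%c,cv2.resize(im,None,fx=5,fy=5,interpolation=cv2.INTER_CUBIC))
E
```

```text
t: 13.45
ee_pos: [0.4506, -0.3159, 0.0555]
eef_rot: [[-0.977, 0.214, 0.0], [0.214, 0.977, -0.0], [-0.0, -0.0, -1.0]]
contact_force: [0.3, 0.2, -1.5]
opening: 0.0287
[ 0.45058595 -0.31592455  0.05552034] [ 0.31994005  0.16836103 -1.45315954]
```

View pics/z7side.png

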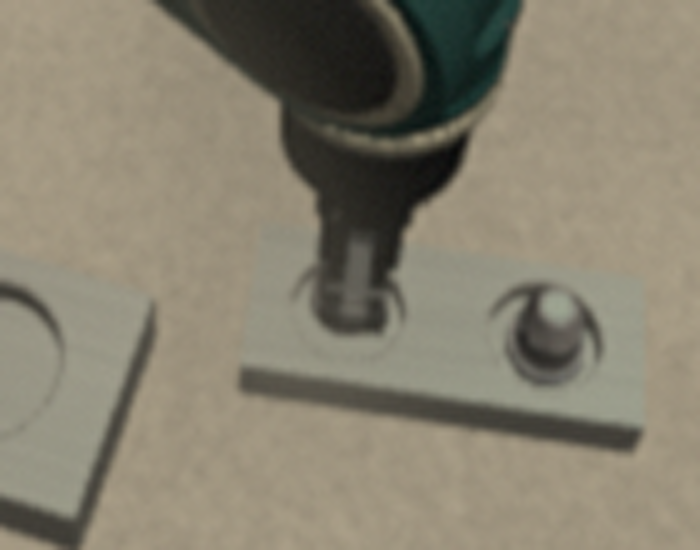

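View pics/z7scene.png

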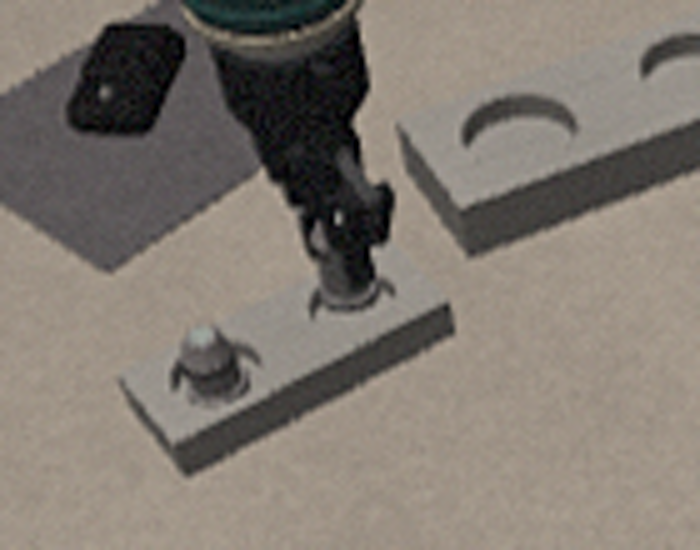

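```bash
python3 -m inch '[[[0,0,0,0,0,0.005,20],[0,0,0,0,0,0.010,20],[0,0,0,0,0,0.014,20],[0,0,0,0,0,0.016,20],[0,0,0,0,0,0.0175,20],[0,0,0,0,0,0.0185,20],[0,0,0,0,0,0.0185,20]]]'
```

```text
t: 14.25
ee_pos: [0.4503, -0.3161, 0.0364]
eef_rot: [[-0.977, 0.214, -0.0], [0.214, 0.977, 0.0], [0.0, 0.0, -1.0]]
contact_force: [0.4, 0.5, -1.2]
opening: 0.0288
```

```bash
python3 -m inch '[[[0,0,0,0,0,0.0005,20],[0,0,0,0,0,0.001,20],[0,0,0,0,0,0.001,20]]]'; python3 -m inch '[[[0,0,0,0,0,0.0005,20],[0,0,0,0,0,0.001,20],[0,0,0,0,0,0.001,20]]]'
```

```text
t: 14.55
ee_pos: [0.4503, -0.3161, 0.0354]
eef_rot: [[-0.977, 0.214, 0.0], [0.214, 0.977, -0.0], [-0.0, -0.0, -1.0]]
contact_force: [0.2, 0.5, -1.8]
opening: 0.0289
t: 14.85
ee_pos: [0.4504, -0.3161, 0.0353]
eef_rot: [[-0.977, 0.214, 0.0], [0.214, 0.977, -0.0], [-0.0, -0.0, -1.0]]
contact_force: [-4.5, 3.1, 8.5]
opening: 0.0286
```

```bash
python3 -m inch '[[[0,0,0,0,0,0,36],[0,0,0,0,0,0,40],[0,0,0,0,0,0,45],[0,0,0,0,0,0,50],[0,0,0,0,0,0,60],[0,0,0,0,0,0,65],[0,0,0,0,0,0,65],[0,0,0,0,0,0,65]]]' 20;  python3 -m inch '[[[0,0,0,0,0,-0.01,65],[0,0,0,0,0,-0.03,65],[0,0,0,0,0,-0.06,65],[0,0,0,0,0,-0.10,65],[0,0,0,0,0,-0.15,65],[0,0,0,0,0,-0.18,65],[0,0,0,0,0,-0.18,65]]]'
python3 - <<'E'
from h import *
for c in ("side","scene","wrist"):
    p=imaging.capture(c); im=cv2.cvtColor(p["img"],cv2.COLOR_RGB2BGR)
    u,v=proj(p,[.45,-.3155,.03]).astype(int); im=im[max(0,v-60):v+50,max(0,u-70):u+70]
    cv2.imwrite("pics/z8%s.png"%c,cv2.resize(im,None,fx=5,fy=5,interpolation=cv2.INTER_CUBIC))
    W=cloud(p); X=W[(W[...,2]>.05)&(W[...,2]<.09)&(np.hypot(W[...,0]-.45,W[...,1]+.3155)<.03)]
    if len(X)>5: print(c,len(X),cv2.minEnclosingCircle((X[:,:2]*1000).astype(np.float32)),X[:,2].max(),X[X[:,2]>.072].mean(0))
E
```

```text
t: 15.65
ee_pos: [0.4503, -0.316, 0.0344]
eef_rot: [[-0.977, 0.214, 0.0], [0.214, 0.977, -0.0], [-0.0, -0.0, -1.0]]
contact_force: [0.3, -0.4, 0.2]
opening: 0.0559
t: 16.35
ee_pos: [0.4513, -0.3169, 0.2205]
eef_rot: [[-0.977, 0.214, 0.006], [0.214, 0.977, -0.005], [-0.007, -0.003, -1.0]]
contact_force: [-0.1, -0.5, -0.7]
opening: 0.0556
side 165 ((447.3189697265625, -315.87548828125), 15.063465118408203) 0.07884259590216669 [ 0.44680163 -0.31725322  0.07495624]
scene 94 ((451.763671875, -314.9244689941406), 14.487833023071289) 0.07640370723427575 [ 0.45129004 -0.31534864  0.0746218 ]
wrist 580 ((450.10675048828125, -315.0957946777344), 15.142417907714844) 0.07772876273014347 [ 0.44922865 -0.31506524  0.07497161]
```

View pics/z8side.png

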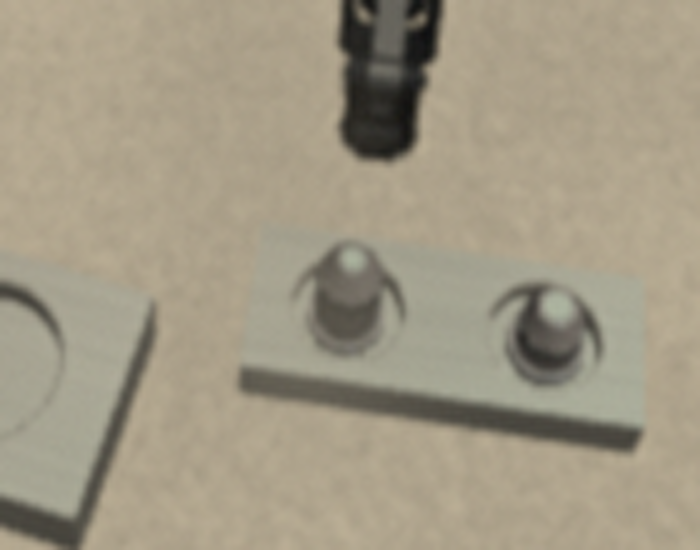

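View pics/z8scene.png

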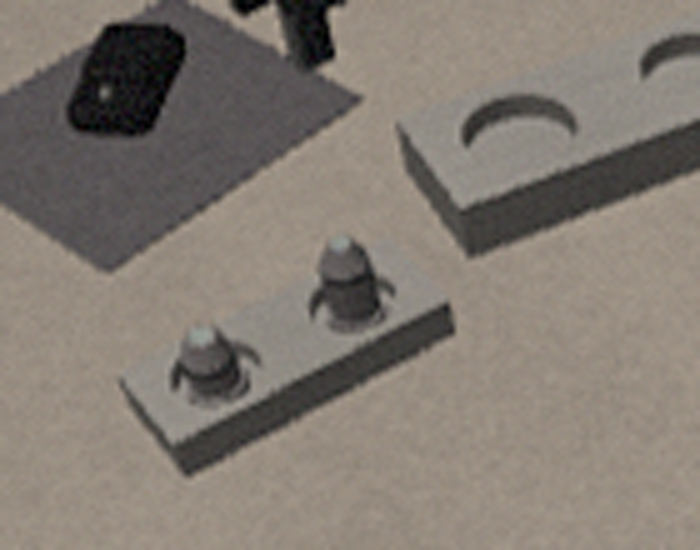

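The objective stands upright in the well: its top is at about 76 mm, as expected, and it is centred within a few mm. The gripper is clear of it.

```bash
python3 -c "
from rig import manip
print(manip.sign_off())"
```

```text
the job is handed in; nothing more can be done
None
```

I turned the carousel about 71° by its knob until the long objective stood in line with the front pointer. I then lifted it out through the opening, lowered it into the free well of the smaller rack until I felt light contact (about 8.5 N), and released it. I handed the job in shortly after 16 s on the robot's clock.

- **Before lifting:** the wrist picture showed the objective in line with the pointer. Its measured position was within a few millimetres of the front line.
- **After release:** all three cameras put the objective's axis within about 3 mm of the well centre. Its top was at 76–79 mm against an expected 76 mm, so it is fully seated. In the side and scene pictures it is upright, and the gripper is well clear.
- **Small disagreements:** the gripper read 28.8 mm on the 30 mm barrel, and the cameras differed from each other by up to about 4 mm. Neither affected the result.
- **Forces:** the highest wrist force I saw at the end of any move was about 10 N, well under the limits.

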